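Reset the tripped polishing-motor controller through its recessed reset opening

TASK

The polishing motor's controller box has tripped and must be reset. First lift the bar of polishing compound off the top of the box and lay it flat on the bench, clear of the box, without dropping it; then draw the bare-steel pin punch (the one tool without a wooden or plastic handle) out of the tool block, put its thin pin down through the round opening in the top of the box and push the reset button at the bottom fully in. The program finishes while still gripping the punch and holding the button down with it; leave all other tools and things where they are.

Things in the scene. Friction and masses are not known exactly. Their poses are not given: they have to be found in the camera images.
- control_box: Grey motor controller box, 120 (its x) x 90 (its y) x 60 mm high, fixed. Origin: centre of its underside, z up. A dial, a rocker switch and a pilot lamp are on its front face (-x, toward the robot, standing out up to 16 mm); the lid is flat and level at 60 mm, with a round opening in an aluminium bushing 18 mm in front of the lid's centre
- reset_opening (a point): Centre of the round opening, level with the lid's top (60 mm above the bench). The opening is 14 mm across (rim chamfered 1.5 mm), a straight bore down to the reset button
- button_face (a point): Centre of the top face of the reset button, at the bottom of the bore 25 mm below the lid's top when not pressed; the button's cap is 11.6 mm across. Moves down with the button
- reset_button (a joint): Travel of the spring-loaded reset button: 0 = out, 0.005 m = fully in against its stop. It starts to move at about 2.5 N, is fully in at about 5 N, and springs back when let go
- compound_bar: Bar of polishing compound, 25 (its x) x 63 (its y) x 21 mm high, 40 to 85 g, loose; lies flat on the lid over the opening. Origin: centre of its underside
- bar_centre (a point): Centre of the bar of polishing compound, 10.5 mm above its underside
- tool_block: Wooden tool block, 145 (its x) x 44 (its y) x 66 mm high, fixed, with a 10 mm high skirt standing out 5 mm all round. Origin: centre of its underside, z up. Four upright 8 mm holes in a row along its x axis (at x = -54, -18, 18, 54 mm, y = 0) hold four tools, handles up; which tool is in which hole varies
- pin_punch: Pin punch, all bare steel, 126 mm long, 60 g, upright in a hole of the block: round body 10 mm across, 62 mm long, above a 14 mm collar 4 mm thick that rests on the block's top; below it a straight blunt-ended pin, 5 mm across, 60 mm long, hangs in the hole. Its y axis runs along the tool from tip to head (up at the start). Origin: at the collar's underside, 5 mm beside the tool's axis
- punch_tip (a point): Blunt end of the punch's pin, on the axis; 60 mm below the collar's underside, about 6 mm above the bench at the start
- punch_head (a point): Top end of the punch, on the axis, 126 mm from the tip; 132 mm above the bench at the start
- scriber: Bystander standing in the block: scriber, 130 mm long, black plastic handle 12 mm across and 62 mm long. Origin about 5 mm beside its axis at half length
- needle_file: Bystander standing in the block: needle file, 145 mm long, wooden handle 12 mm across and 62 mm long. Origin about 5 mm beside its axis at half length
- solder_pick: Bystander standing in the block: solder pick, 135 mm long, plastic handle 12 mm across and 62 mm long. Origin about 5 mm beside its axis at half length
- spray_bottle: Bystander: upright spray bottle, 42 mm across, 158 mm high. Origin: centre of its underside
- small_tin: Bystander: small closed round tin, 38 mm across, 24 mm high. Origin: centre of its underside
- calliper: Bystander: calliper 151 (its y) x 54 x 10 mm lying on the cork board, a fixed slab 12 mm thick to the right of the box. Origin: centre of its underside
- loupe: Bystander: folding loupe 24 x 30 x 26 mm on the same cork board. Origin: centre of its underside
- cork_board: Fixed cork board lying on the bench right of the box, 220 (its x) x 300 (its y) x 12 mm. Origin: centre of its underside
- phone_slab: Fixed dark slab lying on the bench, 120 (its x) x 90 (its y) x 9 mm. Origin: centre of its underside
- punch_plate: Fixed wooden block with a pierced disc on it, 140 x 160 x 45 mm high, near the bench's front edge in front of the tool block. Origin: centre of its underside
- bench_brush: Bystander: bench brush 150 (its y) x 26 x 46 mm high lying near the bench's front edge, bristles down. Origin: centre of its underside
Things that resemble listed ones, but are neither listed nor needed, are in the scene too. Of the things that look like the tool_block, take the one that is farthest to the robot's right at the start.

How it is judged:
On the way, in this order (a step that is already met when the one before it is completed fails the run):
1. the bar of compound lies flat on the bench (or on something low there), let go and off the controller box (height (world z) of bar_centre below 0.04 m and angle between compound_bar's own z axis and vertical below 0.15 rad and linear speed of compound_bar below 0.02 m/s and contact force between compound_bar and the fingers below 0.05 N and contact force between compound_bar and control_box below 0.05 N), for 0.2 s.
2. the pin punch is gripped and drawn clear of the tool block (z of punch_tip in the frame of tool_block above 0.066 m and contact force between pin_punch and the fingers above 2 N), for 0.1 s.
At the end, for the whole second after the job is handed in: Reset button at least 4 of 5 mm in, pressed over 1.5 N by the punch (its tip within 6 mm of the opening's axis), the fingers gripping the punch (over 2 N); bar flat (0.15 rad) and still on the bench, centre below 40 mm, touching neither box nor fingers; other things within 30 mm (all of step 1 and value of joint reset_button above 0.004 m and contact force between pin_punch and reset_button above 1.5 N and contact force between pin_punch and the fingers above 2 N and horizontal distance between punch_tip and reset_opening below 0.006 m); the arm keeps its last pose, push and grip.
It fails at once if the bar of compound is knocked off the box or dropped from more than about 30 mm (height (world z) of compound_bar above 0.025 m and linear speed of compound_bar above 0.3 m/s and contact force between compound_bar and the fingers below 0.05 N).
It fails at once if another tool or thing is moved more than 30 mm (distance of any of scriber, needle_file, solder_pick, spray_bottle, small_tin, calliper, loupe, bench_brush from where it was at the start of the episode above 0.03 m).
It also fails if it takes over 51 s, if anything falls off the work surface, if the arm or the gripper's body presses on something with over 40 N, if the wrist force passes 120 N, or if a joint passes its speed limit or range.

ROBOT

A 6-joint arm with a two-finger parallel gripper is mounted at the origin on a cart in front of the work surface, level with it; the furniture and walls round the work are solid. World frame = base frame: x ahead of the robot, y to its left, z up, the work surface at z = 0. Lengths are in m, angles in rad, forces in N, time in s.
With the tool pointing down it reaches from about 0.35 to 0.975 m from the base axis. Payload 4.9 kg.
Tool frame: the origin (TCP) lies at the very end of the fingers, on their centre line; the grasp point (between the pads) lies 19 mm behind it (ctrl.grasp_offset is the distance from the TCP to the grasp point, in m); z points along the fingers, y is the line along which they close (so a half turn about z gives the same grasp; the last joint's range is limited). The gripper opens to 85 mm and grips with 20 to 120 N. Pads are 22 mm wide; open, the fingers measure 114 mm over their backs; the gripper's body (76 mm by 85 mm) begins 54 mm behind the grasp point. The pads swing forward as they close: fully open they stand 13 mm farther back than shut.
Start: joints at [1.054, 0.053, 1.613, -0, 1.476, -0.119], TCP at [0.242, 0.576, 0.231] pointing down, gripper open.
Joint ranges: [-3.01, 3.01], [-1.01, 2.22], [0.06, 2.58], [-1.02, 4.17], [0.09, 2.62], [-3.14, 3.14]. Speed limits (rad/s): [2.57, 2.57, 3.14, 3.14, 3.14, 3.14].

INTERFACE

Orientations are given as a rotation vector (axis times angle).
In Python, from station import ctrl, optics gives the robot as it stands.
- The arm moves only by the shell command python3 -m handwheel 'ROWS' [OPENING] [FORCE]. ROWS is JSON, a list of rows, each an object of numbers: "tx", "ty", "tz": the shift along the tool's x, y, z in mm; "roll": the turn about the tool's z in rad. A call has 1 to 12 rows; each row shifts and turns the commanded pose from where the row before left it, along the tool's axes as they then stand; what a row does not reach is not made up. A row lasts 1/12 s, in which the tool goes at most 41.7 mm and 7.16 degrees, less where a joint would pass 70% of its speed; a pose out of reach is approached as far as the arm can. A call with a gripper value outside its range is refused whole. OPENING is the finger opening in mm, from 0 to 85.4, set as the call begins (- or left out, the last holds). The fingers move at their own pace and stop on an object; FORCE is the grip in N (left out, the last holds). Time passes only in rows, so rows that do not move let the fingers close. It gives the time, the measured TCP pose, the force, the opening and the grip force at its end, in the units of the state.
- ctrl.get_obs(): the state, without advancing time (a new reading comes with each control period).
- optics.get_image(name): name is "scene" or "top" or "wrist"; returns (picture, depth): 400x640x3 uint8, red, green, blue; 400x640 float32, m along the optical axis (not along the pixel's ray), 0 where there is no reading.
- optics.camera_params(name): a dict with "mtx" (3x3 intrinsics, pixels), "extrinsics" (4x4, takes a point from camera to world coordinates); the wrist camera has in their place "tool_from_camera" (4x4, takes a point from camera to tool coordinates, whose origin is the TCP and whose axes are the flange's). Camera axes: x right, y down, z forward; pixel columns grow to the right and rows downward; lengths in m; the calibration is good to about 2 mm. A picture is of the moment at which its call begins: read the wrist's pose just before it. camera_params takes no time and is no camera call.
- ctrl.finish_job(): hands the job in; it is judged then, once.
The state is a dict: "t": time; "q": joint angles; "dq": joint speeds; "effort": joint torques, N m; "tool_pos": TCP position; "tool_rot": TCP orientation; "contact_force": force on the tool from outside, world axes, zero at the start; "wrist_torque": the same for the moment, N m; "opening": finger opening in m; "grip_force": force on a finger pad.
Only numpy, scipy, OpenCV 4.12 (cv2) and the standard library are available. Lean on these libraries where they do the work, as an engineer would, in place of code of your own. Each camera call takes 0.05 s, during which the arm holds its last target. There are 200 camera calls.

## Working session

There is one attempt and no reset: what is moved stays moved. The work goes in short steps, Python scripts to look and compute and a shell command to move; the robot and the scene stay as the last step left them, time stands still between calls to the robot, and variables do not carry over. Pictures are saved under pics/ and viewed, at most 10 in all, crops included, and the job is handed in when it is done.

```bash
ls; mkdir -p pics; cat > h.py <<'E'
import numpy as np, cv2
from station import ctrl, optics
from scipy.spatial.transform import Rotation as R
def T_tool(o):
    T=np.eye(4);T[:3,:3]=R.from_rotvec(o['tool_rot']).as_matrix();T[:3,3]=o['tool_pos'];return T
def cloud(name):
    o=ctrl.get_obs(); im,d=optics.get_image(name); p=optics.camera_params(name)
    E=np.array(p['extrinsics']) if 'extrinsics' in p else T_tool(o)@np.array(p['tool_from_camera'])
    K=np.array(p['mtx']); v,u=np.mgrid[:d.shape[0],:d.shape[1]]
    P=np.stack([(u-K[0,2])/K[0,0]*d,(v-K[1,2])/K[1,1]*d,d],-1)@E[:3,:3].T+E[:3,3]
    P[d==0]=np.nan
    np.savez('last_%s.npz'%name,im=im,P=P,E=E,K=K)
    return im,P,E,K
def save(n,im): cv2.imwrite('pics/'+n,cv2.cvtColor(im,cv2.COLOR_RGB2BGR))
E
python3 - <<'E'
from h import *
print(ctrl.get_obs())
for n in ['scene','top']:
    im,P,E,K=cloud(n); save(n+'.png',im); print(n,E[:3,3],E[:3,2],K[0,0])
E
```

```text
pics
{'t': 0.0, 'q': array([ 1.05398204e+00,  5.33555013e-02,  1.61427896e+00, -1.04853620e-05,
        1.47599512e+00, -1.18976144e-01]), 'dq': array([-0.00039924,  0.00241099, -0.00143477, -0.00148615, -0.0003824 ,
        0.00073863]), 'effort': array([ 9.50675349e-04, -3.93673217e+01, -3.70182931e+01,  3.17099409e-05,
        6.85466628e-03,  1.76668101e-05]), 'tool_pos': array([0.24182365, 0.57565377, 0.23007284]), 'tool_rot': array([-6.20683902e-01, -3.07902727e+00,  3.04380372e-03]), 'contact_force': array([ 0.39459539, -0.19750913, -0.7357879 ]), 'wrist_torque': array([-0.0014797 ,  0.02261737,  0.02051238]), 'grip_force': 0.0, 'opening': 0.08557223036692502}
scene [-0.10789565 -0.57663028  0.958541  ] [ 0.46895957  0.61720312 -0.63177309] 414.1974293928554
top [0.33881271 0.24955544 1.36132684] [ 0.15955183 -0.00233914 -0.98718678] 373.9238910099132
```

View pics/scene.png

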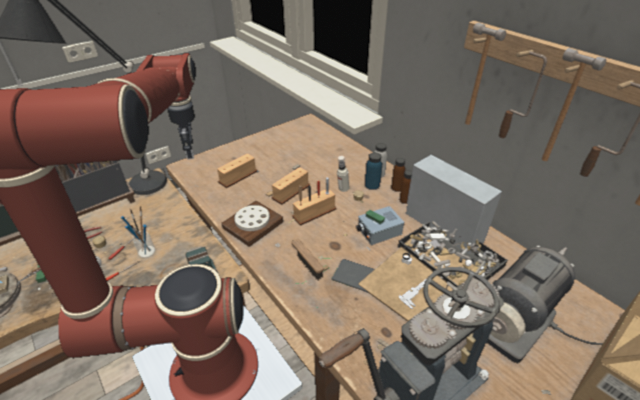

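View pics/top.png

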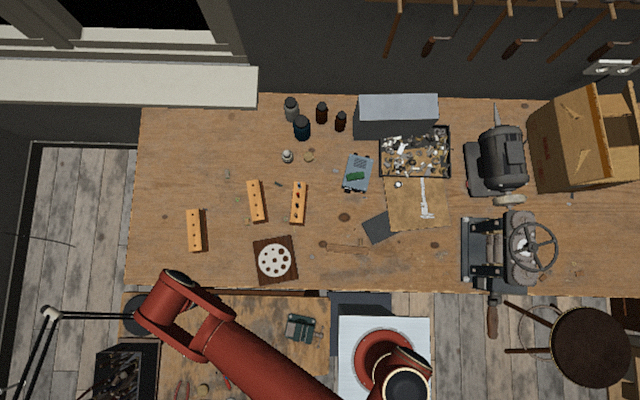

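The top view shows three tool blocks, at (194,230), (256,201) and (299,203). The rightmost is (299,203), which is (315,205) in the scene view, and it holds the tools. The grey box is at (357,173) with the green bar on its lid. Next I'll take close crops and a first localisation.

```bash
python3 - <<'E'
from h import *
s=np.load('last_scene.npz'); t=np.load('last_top.npz')
a=cv2.resize(s['im'][165:250,285:410],None,fx=6,fy=6,interpolation=cv2.INTER_CUBIC)[:300]
a=cv2.resize(s['im'][170:248,288:408],(780,507)[::1],interpolation=cv2.INTER_CUBIC)
save('crop1.png',a[:,:780])
P=t['P'];im=t['im'].astype(int)
def rect(m,n):
    p=P[m][:,:2]; r=cv2.minAreaRect((p*1000).astype(np.float32)); print(n,m.sum(),r,np.nanmedian(P[m][:,2]))
sub=np.zeros(P.shape[:2],bool); 
def reg(v0,v1,u0,u1):
    z=sub.copy(); z[v0:v1,u0:u1]=1; return z
Z=P[...,2]
rect(reg(175,230,280,318)&(Z>.055)&(Z<.075),'block')
rect(reg(175,230,280,318)&(Z>.08),'tools')
rect(reg(145,200,335,378)&(Z>.05)&(Z<.068),'lid')
g=(im[...,1]>im[...,0]*1.4)&(im[...,1]>im[...,2]*1.2)
rect(reg(145,200,335,378)&g,'bar')
for n,(u,v) in dict(b1=(194,230),b2=(256,201),spray=(287,156),tin=(308,156),phone=(377,228),plate=(273,262),brush=(350,247),corner=(392,200)).items(): print(n,P[v,u].round(3))
for v,u in np.argwhere(reg(175,230,280,318)&(Z>.085)): print(v,u,P[v,u].round(3),im[v,u])
E
```

```text
block 464 ((535.8881225585938, 313.05767822265625), (44.13517379760742, 145.24961853027344), 86.55094909667969) 0.06490071171206746
tools 53 ((536.0770263671875, 313.2610168457031), (9.426691055297852, 117.53662109375), 86.4635238647461) 0.12769788081240918
lid 712 ((650.7990112304688, 102.89283752441406), (90.11365509033203, 123.17414855957031), 77.53072357177734) 0.05888242027240975
bar 118 ((627.1889038085938, 119.02519226074219), (54.040340423583984, 64.18998718261719), 61.55154037475586) 0.07874093160545281
b1 [0.429 0.669 0.066]
b2 [0.536 0.46  0.065]
spray [0.678 0.351 0.15 ]
tin [0.715 0.284 0.023]
phone [0.457 0.027 0.009]
plate [0.326 0.394 0.043]
brush [0.385 0.127 0.045]
corner [ 0.561 -0.029  0.008]
182 299 [0.595 0.309 0.128] [157 138 124]
183 298 [0.591 0.312 0.127] [131 147 166]
183 299 [0.591 0.309 0.131] [124 131 137]
183 300 [0.591 0.305 0.13 ] [158 124  84]
184 298 [0.587 0.312 0.131] [73 84 96]
184 299 [0.587 0.309 0.13 ] [64 73 87]
184 300 [0.588 0.305 0.129] [128  96  69]
185 298 [0.586 0.312 0.121] [16 16 21]
185 299 [0.586 0.309 0.121] [18 27 32]
185 300 [0.5
[... 1021 characters left out ...]
[27 25 22]
206 297 [0.514 0.313 0.124] [0 0 0]
206 298 [0.515 0.31  0.114] [74 51 29]
207 297 [0.513 0.314 0.105] [40 31 19]
207 298 [0.514 0.311 0.099] [120  83  52]
214 294 [0.484 0.321 0.142] [129  99  64]
214 295 [0.484 0.318 0.143] [136 107  82]
214 296 [0.484 0.314 0.148] [102  79  54]
214 297 [0.486 0.312 0.128] [160 114  68]
215 294 [0.481 0.321 0.141] [119  88  56]
215 295 [0.48  0.318 0.147] [101  80  60]
215 296 [0.481 0.314 0.146] [79 57 45]
215 297 [0.483 0.312 0.128] [147 106  63]
216 295 [0.478 0.318 0.139] [60 42 29]
216 296 [0.478 0.315 0.137] [21 13 16]
216 297 [0.48  0.312 0.124] [126  88  52]
217 296 [0.477 0.316 0.117] [51 36 20]
217 297 [0.478 0.313 0.108] [135  98  57]
```

View pics/crop1.png

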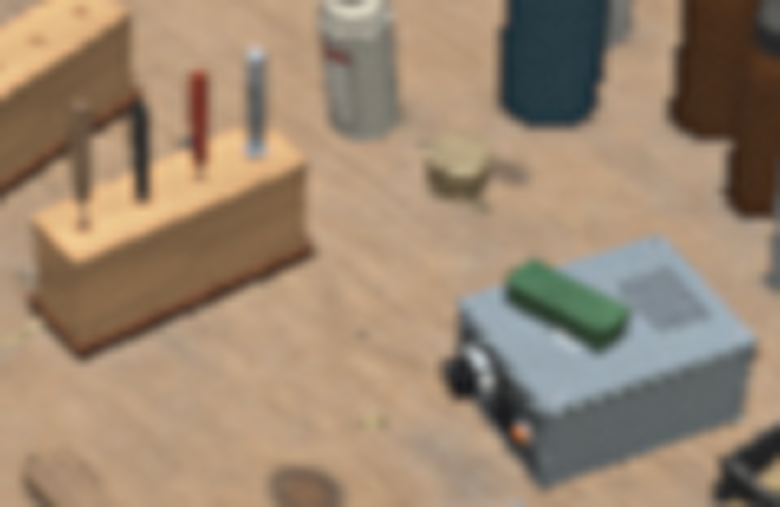

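The close crop shows, along the block, a wooden-handled tool at (80,160), a black one at (140,150), a red plastic one at (200,120) and a bare-steel one with a collar at (257,100). The steel one is the punch, in the far hole at about world (0.590, 0.310). The bar lies across the lid at (567,305).

```bash
cat >> h.py <<'E'
def togo(x,y,z,yaw=None):
    "shift in tool axes (mm) from measured pose to world TCP x,y,z; yaw = desired world angle of tool y (closing) axis"
    o=ctrl.get_obs();T=T_tool(o); d=T[:3,:3].T@(np.array([x,y,z])-T[:3,3])*1000
    a=np.arctan2(T[1,1],T[0,1]); r=None
    if yaw is not None: r=-((yaw-a+np.pi/2)%np.pi-np.pi/2)
    print('shift',d.round(1),'roll',r,'closing yaw',a.round(4),'zaxis',T[:3,2].round(4),'q6',o['q'][5].round(3),'t',o['t'],'pos',T[:3,3].round(4),'open',o['opening'].round(4),'grip',o['grip_force'],'F',o['contact_force'].round(2))
E
python3 - <<'E'
from h import *
t=np.load('last_top.npz');P=t['P'];Z=P[...,2];m=np.zeros(Z.shape,bool);m[145:200,335:378]=1
s=np.load('last_scene.npz')
m&=(Z>.074)&(Z<.09);print(m.sum(),cv2.minAreaRect((P[m][:,:2]*1000).astype(np.float32)))
P=s['P'];Z=P[...,2];m=np.zeros(Z.shape,bool);m[195:245,355:410]=1;m&=(Z>.074)&(Z<.09);print(m.sum(),cv2.minAreaRect((P[m][:,:2]*1000).astype(np.float32)))
print(np.array(optics.camera_params('wrist')['tool_from_camera']).round(3),optics.camera_params('wrist')['mtx'])
togo(.58,.11,.26,np.deg2rad(-12.5))
E
```

```text
120 ((632.2352294921875, 114.78860473632812), (24.856555938720703, 61.63043975830078), 10.852041244506836)
119 ((698.1362915039062, 102.27738952636719), (59.378211975097656, 177.9928436279297), 79.86919403076172)
[[-0.001 -0.949 -0.315  0.08 ]
 [ 1.    -0.001  0.    -0.001]
 [-0.001 -0.315  0.949 -0.143]
 [ 0.     0.     0.     1.   ]] [[349.07607722   0.         325.14884405]
 [  0.         349.07607722 194.83989472]
 [  0.           0.           1.        ]]Traceback (most recent call last):
  File "<stdin>", line 7, in <module>
  File "h.py", line 20, in togo
    print('shift',d.round(1),'roll',r,'closing yaw',a.round(4),'zaxis',T[:3,2].round(4),'q6',o['q'][5].round(3),'t',o['t'],'pos',T[:3,3].round(4),'open',o['opening'].round(4),'grip',o['grip_force'],'F',o['contact_force'].round(2))
                                                                                                                                                         ^^^^^^^^^^^^^^^^^^
AttributeError: 'float' object has no attribute 'round'
```

```bash
sed -i "s/o\['opening'\].round(4)/round(o['opening'],4)/; s/o\['grip_force'\],/round(o['grip_force'],1),/" h.py
python3 - <<'E'
from h import *
togo(.632,.115,.22,.19)
E
```

```text
shift [-538.2 -273.6   10.5] roll 0.9830394230476931 closing yaw 1.173 zaxis [-9.0e-04 -1.6e-03 -1.0e+00] q6 -0.119 t 0.1 pos [0.2418 0.5757 0.2301] open 0.0853 grip 0.0 F [ 0.15  0.81 -1.22]
```

```bash
python3 -m handwheel '[{"tx":-18,"ty":-9},{"tx":-36,"ty":-18},{"tx":-36,"ty":-18},{"tx":-36,"ty":-18},{"tx":-36,"ty":-18},{"tx":-36,"ty":-18},{"tx":-36,"ty":-18},{"tx":-36,"ty":-18},{"tx":-36,"ty":-18},{"tx":-36,"ty":-18},{"tx":-36,"ty":-18},{"tx":-36,"ty":-18}]' 85 && python3 -m handwheel '[{"tx":-36,"ty":-18},{"tx":-36,"ty":-18},{"tx":-30,"ty":-15},{"roll":0.12},{"roll":0.12},{"roll":0.12},{"roll":0.12},{"roll":0.12},{"roll":0.12},{"roll":0.12},{"roll":0.12},{}]' && python3 -c "
from h import *
togo(.632,.115,.18,.19)"
```

```text
$[0]: bad value
```

```bash
python3 -m handwheel '[{"tx":-18,"ty":-9,"tz":0,"roll":0},{"tx":-36,"ty":-18,"tz":0,"roll":0}]' 85; python3 -m handwheel --help | head -20
```

```text
t: 0.27
tool_pos: [0.2796, 0.5315, 0.2305]
tool_rot: [-0.613, -3.08, 0.0]
contact_force: [-0.0, 0.0, -0.6]
opening: 0.0851
grip_force: 0.0invalid input: not JSON, or not a number
```

```bash
python3 -m handwheel '[{"tx":-36,"ty":-18,"tz":0,"roll":0},{"tx":-36,"ty":-18,"tz":0,"roll":0},{"tx":-36,"ty":-18,"tz":0,"roll":0},{"tx":-36,"ty":-18,"tz":0,"roll":0},{"tx":-36,"ty":-18,"tz":0,"roll":0},{"tx":-36,"ty":-18,"tz":0,"roll":0},{"tx":-36,"ty":-18,"tz":0,"roll":0},{"tx":-36,"ty":-18,"tz":0,"roll":0},{"tx":-36,"ty":-18,"tz":0,"roll":0},{"tx":-36,"ty":-18,"tz":0,"roll":0},{"tx":-36,"ty":-18,"tz":0,"roll":0},{"tx":-36,"ty":-18,"tz":0,"roll":0}]' 85 && python3 -m handwheel '[{"tx":-30,"ty":-18,"tz":0,"roll":0},{"tx":-20,"ty":-12,"tz":0,"roll":0},{"tx":0,"ty":0,"tz":0,"roll":0.12},{"tx":0,"ty":0,"tz":0,"roll":0.12},{"tx":0,"ty":0,"tz":0,"roll":0.12},{"tx":0,"ty":0,"tz":0,"roll":0.12},{"tx":0,"ty":0,"tz":10,"roll":0.12},{"tx":0,"ty":0,"tz":10,"roll":0.12},{"tx":0,"ty":0,"tz":15,"roll":0.12},{"tx":0,"ty":0,"tz":10,"roll":0.12},{"tx":0,"ty":0,"tz":5,"roll":0.02},{"tx":0,"ty":0,"tz":0,"roll":0}]' && python3 - <<'E'
from h import *
togo(.632,.115,.18,.19)
im,P,E,K=cloud('wrist'); save('w1.png',im)
E
```

```text
t: 1.27
tool_pos: [0.5967, 0.1621, 0.2308]
tool_rot: [-0.621, -3.079, 0.0]
contact_force: [0.7, 1.5, 0.8]
opening: 0.0848
grip_force: 0.0
t: 2.27
tool_pos: [0.6293, 0.1167, 0.179]
tool_rot: [-1.993, -2.425, 0.004]
contact_force: [-0.3, 0.1, 0.1]
opening: 0.085
grip_force: 0.0
shift [-2.2  2.3 -1.1] roll 0.004947040720785223 closing yaw 0.1949 zaxis [-3.9e-03 -3.0e-04 -1.0e+00] q6 -0.128 t 2.2667 pos [0.6293 0.1167 0.179 ] open 0.085 grip 0.0 F [-0.31  0.08  0.1 ]
```

View pics/w1.png

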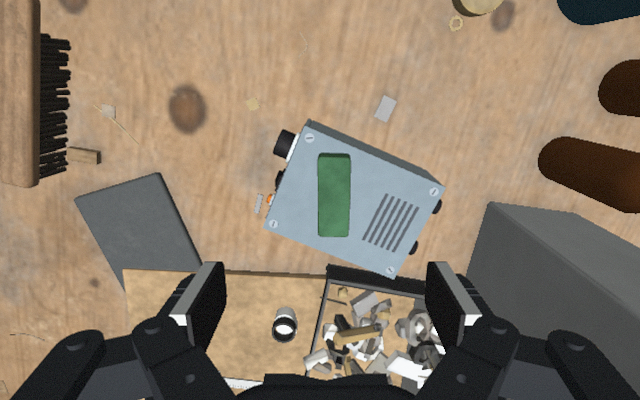

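The wrist view shows the bar at (335,195), lying up and down in the picture and so already aligned with the fingers. The lid's corners are near (308,122), (443,190), (392,278) and (265,228).

```bash
cat >> h.py <<'E'
def barlid():
    w=np.load('last_wrist.npz');P=w['P'];im=w['im'].astype(int);Z=P[...,2]
    g=(im[...,1]>im[...,0]*1.4)&(im[...,1]>im[...,2]*1.15)&(Z>.01)
    n,l,st,_=cv2.connectedComponentsWithStats(g.astype(np.uint8));k=1+st[1:,4].argmax();g=l==k
    zt=np.nanmax(np.where(g,Z,-1)); zt=np.nanpercentile(Z[g],80); t=g&(abs(Z-zt)<.005)
    print('bar',t.sum(),zt,cv2.minAreaRect((P[t][:,:2]*1000).astype(np.float32)))
    near=np.hypot(P[...,0]-.645,P[...,1]-.104)<.085
    m=near&(Z>.052)&(Z<.066);print('lid',m.sum(),np.nanmedian(Z[m]),cv2.minAreaRect((P[m][:,:2]*1000).astype(np.float32)))
E
python3 - <<'E'
from h import *
barlid()
E
```

```text
bar 2484 0.08064127578516952 ((635.2866821289062, 114.96263885498047), (22.946746826171875, 62.315765380859375), 10.703529357910156)
lid 13446 0.05977741775535145 ((653.0016479492188, 103.56149291992188), (90.73664093017578, 121.2477035522461), 77.56626892089844)
```

```bash
python3 -m handwheel '[{"tx":-2.8,"ty":5.3,"tz":20,"roll":0.004},{"tx":0,"ty":0,"tz":30,"roll":0},{"tx":0,"ty":0,"tz":30,"roll":0},{"tx":0,"ty":0,"tz":20,"roll":0},{"tx":0,"ty":0,"tz":10,"roll":0},{"tx":0,"ty":0,"tz":4,"roll":0},{"tx":0,"ty":0,"tz":0,"roll":0},{"tx":0,"ty":0,"tz":0,"roll":0}]' 85 && python3 -m handwheel '[{"tx":0,"ty":0,"tz":0,"roll":0},{"tx":0,"ty":0,"tz":0,"roll":0},{"tx":0,"ty":0,"tz":0,"roll":0},{"tx":0,"ty":0,"tz":0,"roll":0},{"tx":0,"ty":0,"tz":0,"roll":0},{"tx":0,"ty":0,"tz":0,"roll":0},{"tx":0,"ty":0,"tz":0,"roll":0},{"tx":0,"ty":0,"tz":0,"roll":0},{"tx":0,"ty":0,"tz":0,"roll":0},{"tx":0,"ty":0,"tz":0,"roll":0}]' 10 30
```

```text
t: 2.98
tool_pos: [0.6376, 0.1152, 0.0693]
tool_rot: [2.0, 2.42, 0.003]
contact_force: [1.6, -0.1, 0.4]
opening: 0.085
grip_force: 0.0
t: 3.82
tool_pos: [0.6366, 0.1152, 0.0679]
tool_rot: [2.001, 2.421, 0.001]
contact_force: [-0.3, -0.8, 4.5]
opening: 0.0242
grip_force: 30.1
```

```bash
python3 -m handwheel '[{"tx":0,"ty":0,"tz":-5,"roll":0},{"tx":0,"ty":0,"tz":-10,"roll":0},{"tx":0,"ty":0,"tz":-15,"roll":0},{"tx":0,"ty":0,"tz":-15,"roll":0},{"tx":0,"ty":0,"tz":-10,"roll":0},{"tx":0,"ty":0,"tz":0,"roll":0},{"tx":0,"ty":0,"tz":0,"roll":0}]' && python3 - <<'E'
from h import *
togo(.48,.17,.12,.19)
im,P,E,K=cloud('wrist'); save('w2.png',im)
barlid()
E
```

```text
t: 4.4
tool_pos: [0.6372, 0.1152, 0.1242]
tool_rot: [2.0, 2.419, 0.003]
contact_force: [-0.5, 0.6, -0.5]
opening: 0.024
grip_force: 29.6
shift [  83.4 -144.1    3.7] roll -0.0009871899355682334 closing yaw 0.189 zaxis [ 3.e-03  2.e-04 -1.e+00] q6 -0.125 t 4.4 pos [0.6372 0.1152 0.1242] open 0.024 grip 29.6 F [-0.51  0.56 -0.49]
bar 6950 0.13682008820536334 ((636.9754028320312, 115.3002700805664), (23.953908920288086, 62.668277740478516), 11.775713920593262)
lid 15900 0.05979746903356806 ((653.073486328125, 103.4208755493164), (90.75177764892578, 121.35457611083984), 77.59828186035156)
```

View pics/w2.png

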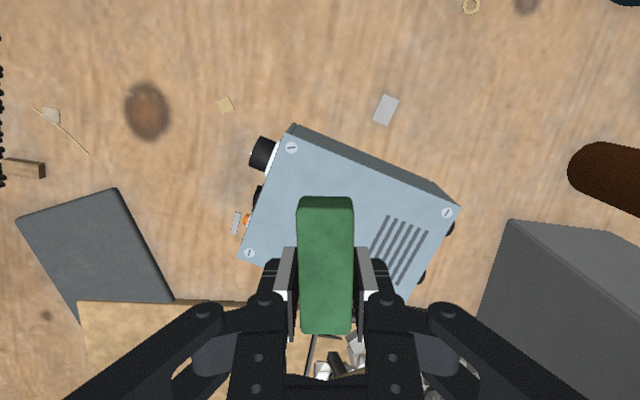

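The bar is held square between the fingers at (326,265), clear of the lid. Next I carry it to the open bench at about (0.48, 0.17).

```bash
python3 -m handwheel '[{"tx":7,"ty":-12,"tz":0,"roll":0},{"tx":14,"ty":-24,"tz":0,"roll":0},{"tx":14,"ty":-24,"tz":0,"roll":0},{"tx":14,"ty":-24,"tz":0,"roll":0},{"tx":14,"ty":-24,"tz":0,"roll":0},{"tx":14,"ty":-24,"tz":0,"roll":0},{"tx":6,"ty":-12,"tz":10,"roll":0},{"tx":0,"ty":0,"tz":30,"roll":0},{"tx":0,"ty":0,"tz":30,"roll":0},{"tx":0,"ty":0,"tz":20,"roll":0},{"tx":0,"ty":0,"tz":8,"roll":0},{"tx":0,"ty":0,"tz":0,"roll":0}]' && python3 -m handwheel '[{"tx":0,"ty":0,"tz":0,"roll":0},{"tx":0,"ty":0,"tz":0,"roll":0}]' && python3 -c "
from h import *
togo(.48,.17,.009,.19)"
```

```text
t: 5.45
tool_pos: [0.4764, 0.169, 0.0211]
tool_rot: [-1.999, -2.418, 0.008]
contact_force: [-0.2, 0.2, -0.4]
opening: 0.0238
grip_force: 29.7
t: 5.62
tool_pos: [0.4805, 0.1698, 0.0258]
tool_rot: [2.001, 2.42, 0.003]
contact_force: [0.5, 0.7, -0.2]
opening: 0.0235
grip_force: 29.7
shift [ 0.3 -0.5 16.8] roll -0.0011116746677108935 closing yaw 0.1889 zaxis [ 2.5e-03  5.0e-04 -1.0e+00] q6 0.005 t 5.6167 pos [0.4805 0.1698 0.0258] open 0.0235 grip 29.7 F [ 0.51  0.72 -0.19]
```

```bash
python3 -m handwheel '[{"tx":0,"ty":0,"tz":7,"roll":0},{"tx":0,"ty":0,"tz":5,"roll":0},{"tx":0,"ty":0,"tz":2,"roll":0},{"tx":0,"ty":0,"tz":0,"roll":0},{"tx":0,"ty":0,"tz":0,"roll":0}]' && python3 -m handwheel '[{"tx":0,"ty":0,"tz":1.5,"roll":0},{"tx":0,"ty":0,"tz":0,"roll":0},{"tx":0,"ty":0,"tz":0,"roll":0}]'
```

```text
t: 6.03
tool_pos: [0.4791, 0.1696, 0.0102]
tool_rot: [-2.002, -2.421, 0.0]
contact_force: [-0.3, 0.9, -0.5]
opening: 0.0237
grip_force: 29.7
t: 6.28
tool_pos: [0.4793, 0.1696, 0.0089]
tool_rot: [2.002, 2.421, 0.0]
contact_force: [0.7, 0.1, 0.1]
opening: 0.024
grip_force: 29.7
```

```bash
python3 -m handwheel '[{"tx":0,"ty":0,"tz":1,"roll":0},{"tx":0,"ty":0,"tz":0,"roll":0},{"tx":0,"ty":0,"tz":0,"roll":0}]';  python3 -m handwheel '[{"tx":0,"ty":0,"tz":0.7,"roll":0},{"tx":0,"ty":0,"tz":0,"roll":0},{"tx":0,"ty":0,"tz":0,"roll":0}]'; python3 - <<'E'
from h import *
cloud('wrist'); barlid()
E
```

```text
t: 6.53
tool_pos: [0.4793, 0.1696, 0.0079]
tool_rot: [2.002, 2.421, 0.0]
contact_force: [0.4, 0.3, -0.6]
opening: 0.0237
grip_force: 29.8
t: 6.78
tool_pos: [0.4793, 0.1696, 0.0079]
tool_rot: [-2.002, -2.421, 0.001]
contact_force: [-2.2, -0.4, 4.5]
opening: 0.0238
grip_force: 30.3
bar 6933 0.020560201917551996 ((478.7955017089844, 169.71762084960938), (24.53871726989746, 61.97135925292969), 10.057581901550293)
lid 0 nan ((0.0, 0.0), (0.0, 0.0), 0.0)
  return np.nanmean(a, axis, out=out, keepdims=keepdims)
```

```bash
python3 -m handwheel '[{"tx":0,"ty":0,"tz":0,"roll":0},{"tx":0,"ty":0,"tz":0,"roll":0},{"tx":0,"ty":0,"tz":0,"roll":0},{"tx":0,"ty":0,"tz":0,"roll":0},{"tx":0,"ty":0,"tz":0,"roll":0},{"tx":0,"ty":0,"tz":0,"roll":0}]' 60 && python3 -m handwheel '[{"tx":0,"ty":0,"tz":-10,"roll":0},{"tx":0,"ty":0,"tz":-20,"roll":0},{"tx":0,"ty":0,"tz":-40,"roll":0},{"tx":0,"ty":0,"tz":-40,"roll":0},{"tx":0,"ty":0,"tz":-40,"roll":0},{"tx":0,"ty":0,"tz":-40,"roll":0},{"tx":0,"ty":0,"tz":-30,"roll":0},{"tx":0,"ty":0,"tz":-10,"roll":0},{"tx":0,"ty":0,"tz":0,"roll":0}]' 85 && python3 - <<'E'
from h import *
togo(.5,.31,.24,1.51)
cloud('wrist'); barlid()
E
```

```text
t: 7.33
tool_pos: [0.4791, 0.1696, 0.007]
tool_rot: [-2.002, -2.421, 0.0]
contact_force: [-0.7, -0.1, 0.0]
opening: 0.0599
grip_force: 0.0
t: 8.08
tool_pos: [0.4811, 0.17, 0.2419]
tool_rot: [1.999, 2.417, 0.01]
contact_force: [0.7, 0.2, 0.5]
opening: 0.085
grip_force: 0.0
shift [133.9  44.9   2.3] roll -1.3209541950690054 closing yaw 0.189 zaxis [ 0.008   0.0016 -1.    ] q6 0.005 t 8.0833 pos [0.4811 0.17   0.2419] open 0.085 grip 0.0 F [0.69 0.17 0.52]
bar 1199 0.020676147130741042 ((478.8179931640625, 170.22671508789062), (22.11244010925293, 61.37528610229492), 11.112491607666016)
lid 7927 0.059561138447368156 ((653.079345703125, 103.65864562988281), (90.6787338256836, 123.08126831054688), 77.55384063720703)
```

```bash
python3 -m handwheel '[{"tx":-12,"ty":18,"tz":0,"roll":0},{"tx":-20,"ty":30,"tz":5,"roll":0},{"tx":-20,"ty":30,"tz":15,"roll":0},{"tx":-20,"ty":30,"tz":15,"roll":0},{"tx":-14,"ty":22,"tz":15,"roll":0},{"tx":-5,"ty":9,"tz":10,"roll":0},{"tx":0,"ty":0,"tz":0,"roll":0},{"tx":0,"ty":0,"tz":0,"roll":0},{"tx":0,"ty":0,"tz":0,"roll":0}]' && python3 - <<'E'
from h import *
im,P,E,K=cloud('wrist'); barlid()
p=E[:3,:3].T@(np.array([.6354,.1074,.06])-E[:3,3]); u=K@p/p[2]; print(u)
c=u[:2].astype(int); save('hole.png',cv2.resize(im[c[1]-50:c[1]+50,c[0]-65:c[0]+65],None,fx=6,fy=6,interpolation=cv2.INTER_CUBIC)); print(c)
E
```

```text
t: 8.88
tool_pos: [0.6315, 0.1066, 0.1756]
tool_rot: [-2.0, -2.42, 0.003]
contact_force: [0.1, 1.1, -0.6]
opening: 0.0849
grip_force: 0.0
bar 2390 0.020824430560674567 ((479.85919189453125, 169.68734741210938), (24.714500427246094, 60.71337127685547), 11.74935531616211)
lid 16833 0.059790977085395824 ((652.9862670898438, 103.5000991821289), (90.68386840820312, 121.16496276855469), 77.59806060791016)
[331.04044822 187.67802911   1.        ]
[331 187]
```

View pics/hole.png

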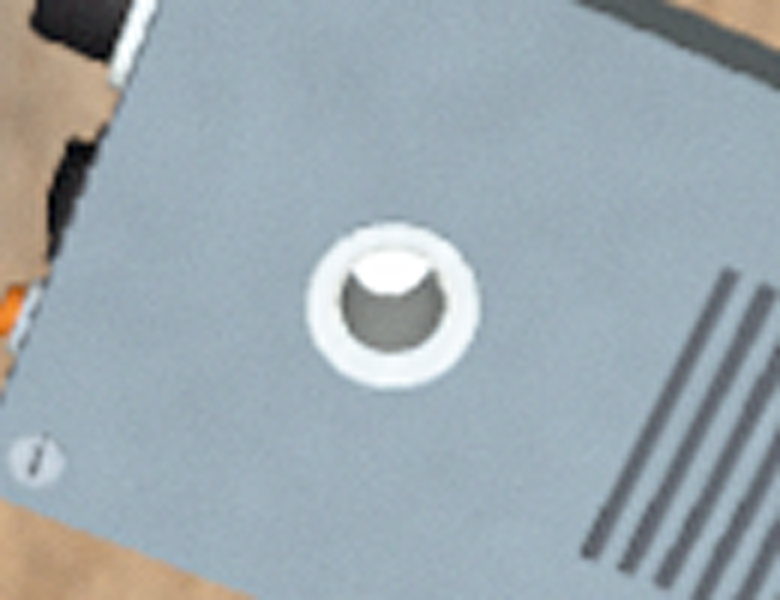

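The bushing is centred at crop (393,305), full-image (331.5,187.8). That agrees with the lid-based estimate, so the opening is at about (0.6355, 0.1074). On to the punch.

```bash
python3 -m handwheel '[{"tx":8,"ty":0,"tz":-20,"roll":0},{"tx":20,"ty":0,"tz":-30,"roll":0},{"tx":39,"ty":0,"tz":-10,"roll":0},{"tx":39,"ty":0,"tz":0,"roll":0},{"tx":39,"ty":0,"tz":0,"roll":0},{"tx":39,"ty":0,"tz":0,"roll":0},{"tx":20,"ty":0,"tz":0,"roll":0},{"tx":5,"ty":0,"tz":0,"roll":0},{"tx":0,"ty":0,"tz":0,"roll":-0.12},{"tx":0,"ty":0,"tz":0,"roll":-0.12},{"tx":0,"ty":0,"tz":0,"roll":-0.12},{"tx":0,"ty":0,"tz":0,"roll":-0.12}]' && python3 -m handwheel '[{"tx":0,"ty":0,"tz":0,"roll":-0.12},{"tx":0,"ty":0,"tz":0,"roll":-0.12},{"tx":0,"ty":0,"tz":0,"roll":-0.12},{"tx":0,"ty":0,"tz":0,"roll":-0.12},{"tx":0,"ty":0,"tz":0,"roll":-0.12},{"tx":0,"ty":0,"tz":0,"roll":-0.12},{"tx":0,"ty":0,"tz":0,"roll":-0.115},{"tx":0,"ty":0,"tz":0,"roll":0},{"tx":0,"ty":0,"tz":0,"roll":0}]' && python3 - <<'E'
from h import *
togo(.59,.31,.22,1.51)
im,P,E,K=cloud('wrist'); save('w3.png',im)
m=(abs(P[...,0]-.59)<.02)&(abs(P[...,1]-.31)<.02)&(P[...,2]>.1)
print(m.sum(),P[m].min(0),P[m].max(0)); t=m&(P[...,2]>P[m][:,2].max()-.004); print(t.sum(),P[t].mean(0), (P[t].min(0)+P[t].max(0))/2,np.argwhere(t).mean(0))
b=(abs(P[...,2]-.066)<.004)&(np.hypot(P[...,0]-.536,P[...,1]-.313)<.09); print(cv2.minAreaRect((P[b][:,:2]*1000).astype(np.float32)))
E
```

```text
t: 9.93
tool_pos: [0.5933, 0.3111, 0.2381]
tool_rot: [1.36, 2.831, 0.001]
contact_force: [-0.2, -0.2, 0.4]
opening: 0.0853
grip_force: 0.0
t: 10.68
tool_pos: [0.5935, 0.3111, 0.2379]
tool_rot: [0.11, 3.139, 0.0]
contact_force: [0.7, 0.5, 0.9]
opening: 0.0852
grip_force: 0.0
shift [ 3.4 -1.4 17.9] roll -0.00917620917472739 closing yaw 1.5008 zaxis [ 1.e-03  1.e-04 -1.e+00] q6 -1.129 t 10.6833 pos [0.5935 0.3111 0.2379] open 0.0852 grip 0.0 F [0.73 0.47 0.89]
4056 [0.5736187  0.29000505 0.10010217] [0.59569672 0.3299871  0.32515537]
99 [0.57520374 0.29406257 0.32337475] [0.57602297 0.30997859 0.32318578] [395.28282828 246.12121212]
((538.72119140625, 313.7493896484375), (44.13805389404297, 145.25169372558594), 86.54932403564453)
```

View pics/w3.png

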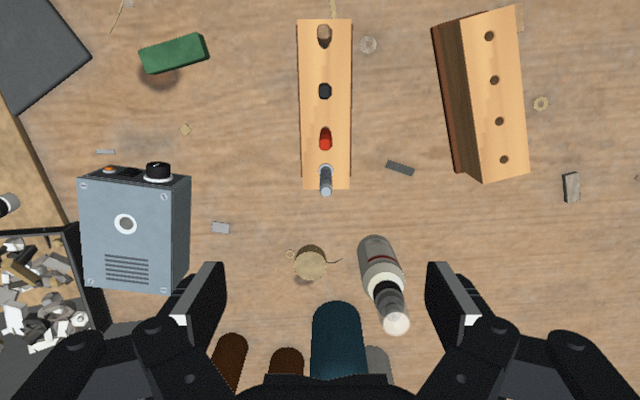

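The steel punch is at (326,180) at the far end of the row. The red, black and wooden-handled tools are at (325,138), (324,91) and (324,37).

```bash
python3 - <<'E'
from h import *
w=np.load('last_wrist.npz');P=w['P'];Z=P[...,2];v,u=np.mgrid[:400,:640]
for lo,hi in [(.085,.1),(.1,.115),(.115,.128),(.128,.14)]:
    m=(abs(u-326)<15)&(abs(v-180)<25)&(Z>lo)&(Z<hi); print(m.sum(),P[m].min(0).round(4),P[m].max(0).round(4))
togo(.5926,.3103,.091,1.51)
E
```

```text
51 [0.5872 0.3057 0.0859] [0.5908 0.3152 0.0997]
57 [0.5873 0.3058 0.1001] [0.593  0.3156 0.1143]
74 [0.5873 0.3059 0.115 ] [0.5943 0.3154 0.1278]
113 [0.5877 0.306  0.1282] [0.5957 0.3145 0.1335]
shift [  0.9  -1.  146.7] roll -0.008961886122932805 closing yaw 1.501 zaxis [ 8.e-04  1.e-04 -1.e+00] q6 -1.129 t 10.7333 pos [0.5935 0.3112 0.2377] open 0.085 grip 0.0 F [ 0.09 -0.08  0.15]
```

```bash
python3 -m handwheel '[{"tx":1,"ty":-0.7,"tz":15,"roll":-0.009},{"tx":0,"ty":0,"tz":30,"roll":0},{"tx":0,"ty":0,"tz":35,"roll":0},{"tx":0,"ty":0,"tz":35,"roll":0},{"tx":0,"ty":0,"tz":20,"roll":0},{"tx":0,"ty":0,"tz":8,"roll":0},{"tx":0,"ty":0,"tz":3,"roll":0},{"tx":0,"ty":0,"tz":0,"roll":0},{"tx":0,"ty":0,"tz":0,"roll":0}]' && python3 -m handwheel '[{"tx":0,"ty":0,"tz":0,"roll":0},{"tx":0,"ty":0,"tz":0,"roll":0},{"tx":0,"ty":0,"tz":0,"roll":0},{"tx":0,"ty":0,"tz":0,"roll":0},{"tx":0,"ty":0,"tz":0,"roll":0},{"tx":0,"ty":0,"tz":0,"roll":0},{"tx":0,"ty":0,"tz":0,"roll":0},{"tx":0,"ty":0,"tz":0,"roll":0},{"tx":0,"ty":0,"tz":0,"roll":0},{"tx":0,"ty":0,"tz":0,"roll":0},{"tx":0,"ty":0,"tz":0,"roll":0},{"tx":0,"ty":0,"tz":0,"roll":0}]' 0 60
```

```text
t: 11.48
tool_pos: [0.5937, 0.3114, 0.0931]
tool_rot: [0.091, 3.137, 0.002]
contact_force: [0.0, -0.4, -0.1]
opening: 0.0847
grip_force: 0.0
t: 12.48
tool_pos: [0.5926, 0.311, 0.0913]
tool_rot: [0.091, 3.14, 0.0]
contact_force: [-0.7, -0.5, 2.6]
opening: 0.0083
grip_force: 58.4
```

```bash
python3 -m handwheel '[{"tx":0,"ty":0,"tz":-4,"roll":0},{"tx":0,"ty":0,"tz":-8,"roll":0},{"tx":0,"ty":0,"tz":-15,"roll":0},{"tx":0,"ty":0,"tz":-15,"roll":0},{"tx":0,"ty":0,"tz":-15,"roll":0},{"tx":0,"ty":0,"tz":-15,"roll":0},{"tx":0,"ty":0,"tz":-15,"roll":0},{"tx":0,"ty":0,"tz":-8,"roll":0},{"tx":0,"ty":0,"tz":0,"roll":0},{"tx":0,"ty":0,"tz":0,"roll":0},{"tx":0,"ty":0,"tz":0,"roll":0}]' && python3 - <<'E'
from h import *
togo(.6355,.1074,.186,1.51)
im,P,E,K=cloud('wrist'); save('w4.png',im)
E
```

```text
t: 13.4
tool_pos: [0.592, 0.3108, 0.1851]
tool_rot: [-0.091, -3.139, 0.001]
contact_force: [-0.3, -0.2, -0.4]
opening: 0.0088
grip_force: 58.4
shift [ -55.2 -200.5   -0.9] roll 0.0029589222684696104 closing yaw 1.513 zaxis [-1.6e-03 -6.0e-04 -1.0e+00] q6 -1.141 t 13.4 pos [0.592  0.3108 0.1851] open 0.0088 grip 58.4 F [-0.34 -0.16 -0.42]
```

View pics/w4.png

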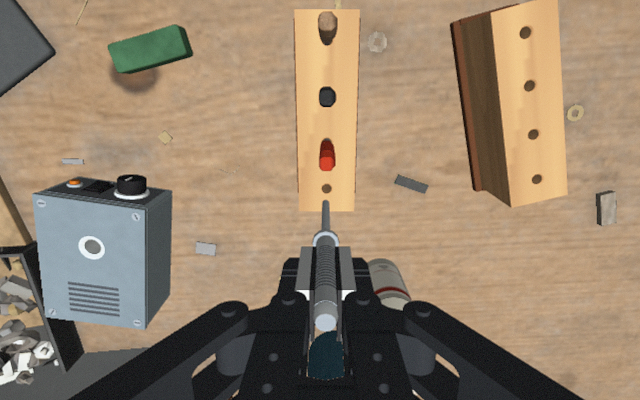

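The punch hangs from the grip, with its head at (326,322), collar at (326,240) and tip near (325,200). The hole it came from, at (326,188), is empty. Next: check its tilt.

```bash
cat >> h.py <<'E'
def punch():
    w=np.load('last_wrist.npz');P=w['P'];E=w['E'];K=w['K'];o=ctrl.get_obs();T=T_tool(o)
    Q=(P-T[:3,3])@T[:3,:3]  # tool coords
    for lo,hi in [(.02,.03),(.03,.04),(.046,.06),(.06,.075),(.075,.084),(.084,.1)]:
        m=(abs(Q[...,0])<.02)&(abs(Q[...,1])<.02)&(Q[...,2]>lo)&(Q[...,2]<hi)
        if m.sum(): print((lo,hi),m.sum(),'x',(Q[m][:,0].max()*1000).round(1),'y',(Q[m][:,1].min()*1000).round(1),(Q[m][:,1].max()*1000).round(1),'zmax',(Q[m][:,2].max()*1000).round(1))
E
python3 - <<'E'
from h import *
punch()
E
```

```text
(0.02, 0.03) 209 x 6.9 y -7.6 5.5 zmax 24.6
(0.03, 0.04) 31 x 2.9 y -3.0 1.0 zmax 40.0
(0.046, 0.06) 69 x 2.4 y -3.2 1.2 zmax 59.9
(0.06, 0.075) 62 x 2.5 y -3.3 1.3 zmax 74.0
(0.075, 0.084) 33 x 2.5 y -3.3 1.5 zmax 82.7
(0.084, 0.1) 1 x 1.3 y 0.8 0.8 zmax 84.3
```

```bash
python3 -m handwheel '[{"tx":-3,"ty":-10,"tz":0,"roll":0},{"tx":-7,"ty":-25,"tz":0,"roll":0},{"tx":-8,"ty":-30,"tz":0,"roll":0},{"tx":-8,"ty":-30,"tz":0,"roll":0},{"tx":-8,"ty":-30,"tz":0,"roll":0},{"tx":-8,"ty":-30,"tz":0,"roll":0},{"tx":-7,"ty":-25,"tz":0,"roll":0},{"tx":-4.2,"ty":-15,"tz":0,"roll":0},{"tx":-2,"ty":-4.5,"tz":0,"roll":0},{"tx":0,"ty":0,"tz":0,"roll":0},{"tx":0,"ty":0,"tz":0,"roll":0},{"tx":0,"ty":0,"tz":0,"roll":0}]' && python3 - <<'E'
from h import *
togo(.6356,.1084,.165,1.51)
im,P,E,K=cloud('wrist'); punch()
save('w5.png',cv2.resize(im[120:320,225:425],(600,600),interpolation=cv2.INTER_CUBIC))
p=E[:3,:3].T@(np.array([.6355,.1074,.06])-E[:3,3]); u=K@p/p[2]; print('hole px',u,'crop',(u[:2]-[225,120])*3)
E
```

```text
t: 14.45
tool_pos: [0.6358, 0.1099, 0.1859]
tool_rot: [-0.089, -3.14, -0.001]
contact_force: [-0.1, -0.4, -0.2]
opening: 0.0081
grip_force: 58.5
shift [ 0.1 -1.5 20.9] roll 0.004427427875502987 closing yaw 1.5144 zaxis [-5.e-04  5.e-04 -1.e+00] q6 -1.459 t 14.45 pos [0.6358 0.1099 0.1859] open 0.0081 grip 58.5 F [-0.1  -0.35 -0.16]
(0.02, 0.03) 225 x 7.1 y -7.8 5.3 zmax 25.5
(0.03, 0.04) 24 x 2.8 y -3.2 0.7 zmax 39.8
(0.046, 0.06) 72 x 2.8 y -3.4 1.0 zmax 59.7
(0.06, 0.075) 60 x 2.9 y -3.5 1.1 zmax 74.9
(0.075, 0.084) 36 x 2.9 y -3.5 1.2 zmax 83.5
hole px [323.45823239 184.91833778   1.        ] crop [295.37469716 194.75501335]
```

View pics/w5.png

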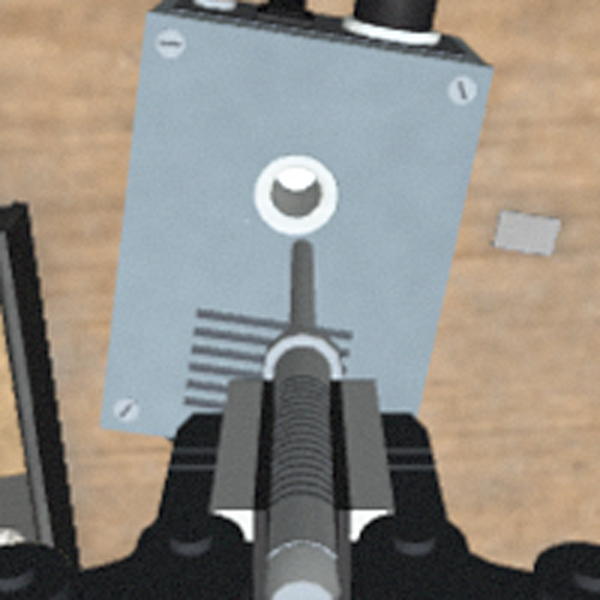

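The bushing is at crop (295,194), where it was predicted, and the tip is 1.3 mm too far toward +y. I correct that and then lower into the bore.

```bash
python3 -m handwheel '[{"tx":0.3,"ty":-1.3,"tz":6,"roll":0},{"tx":0,"ty":0,"tz":10,"roll":0},{"tx":0,"ty":0,"tz":8,"roll":0},{"tx":0,"ty":0,"tz":4,"roll":0},{"tx":0,"ty":0,"tz":2,"roll":0},{"tx":0,"ty":0,"tz":0,"roll":0},{"tx":0,"ty":0,"tz":0,"roll":0}]' && python3 - <<'E'
from h import *
togo(.6356,.1084,.123,1.51)
im,P,E,K=cloud('wrist'); punch()
save('w6.png',cv2.resize(im[120:320,225:425],(600,600),interpolation=cv2.INTER_CUBIC))
E
```

```text
t: 15.08
tool_pos: [0.6357, 0.1073, 0.156]
tool_rot: [-0.091, -3.14, -0.0]
contact_force: [-0.2, 0.5, -0.3]
opening: 0.0085
grip_force: 58.5
shift [ 0.2  1.1 33. ] roll 0.003011080201446914 closing yaw 1.513 zaxis [-2.e-04  0.e+00 -1.e+00] q6 -1.461 t 15.0833 pos [0.6357 0.1073 0.156 ] open 0.0085 grip 58.5 F [-0.18  0.51 -0.34]
(0.02, 0.03) 225 x 7.5 y -7.7 5.4 zmax 26.2
(0.03, 0.04) 22 x 3.4 y -3.1 0.9 zmax 39.9
(0.046, 0.06) 69 x 3.0 y -3.2 1.1 zmax 60.0
(0.06, 0.075) 64 x 3.0 y -3.4 1.3 zmax 74.8
(0.075, 0.084) 32 x 3.1 y -3.4 1.4 zmax 83.8
(0.084, 0.1) 2487 x 20.0 y -20.0 20.0 zmax 99.6
```

View pics/w6.png

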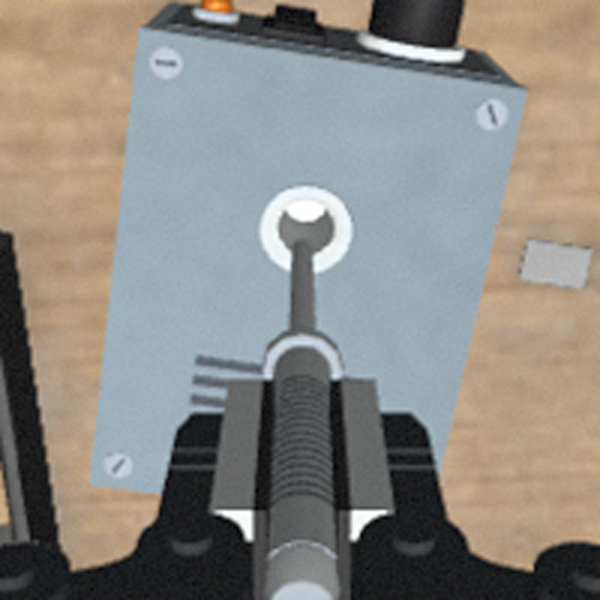

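The tip, at crop (303,244), is just above the bushing, centred at (305,229), and about 0.7 mm off sideways. I nudge it and go down into the bore.

```bash
python3 -m handwheel '[{"tx":0,"ty":0.8,"tz":0,"roll":0},{"tx":0,"ty":0,"tz":4,"roll":0},{"tx":0,"ty":0,"tz":6,"roll":0},{"tx":0,"ty":0,"tz":6,"roll":0},{"tx":0,"ty":0,"tz":4,"roll":0},{"tx":0,"ty":0,"tz":2,"roll":0},{"tx":0,"ty":0,"tz":0,"roll":0},{"tx":0,"ty":0,"tz":0,"roll":0}]' && python3 -m handwheel '[{"tx":0,"ty":0,"tz":4,"roll":0},{"tx":0,"ty":0,"tz":4,"roll":0},{"tx":0,"ty":0,"tz":2,"roll":0},{"tx":0,"ty":0,"tz":0,"roll":0},{"tx":0,"ty":0,"tz":0,"roll":0}]'&& python3 -m handwheel '[{"tx":0,"ty":0,"tz":2,"roll":0},{"tx":0,"ty":0,"tz":2,"roll":0},{"tx":0,"ty":0,"tz":0,"roll":0},{"tx":0,"ty":0,"tz":0,"roll":0}]'
```

```text
t: 15.8
tool_pos: [0.6357, 0.1081, 0.1338]
tool_rot: [-0.091, -3.14, 0.0]
contact_force: [0.4, -0.3, -0.9]
opening: 0.008
grip_force: 58.5
t: 16.22
tool_pos: [0.6356, 0.1081, 0.1237]
tool_rot: [-0.091, -3.14, 0.0]
contact_force: [0.1, 0.1, -1.1]
opening: 0.008
grip_force: 58.5
t: 16.55
tool_pos: [0.6359, 0.1082, 0.1202]
tool_rot: [0.091, 3.14, 0.0]
contact_force: [-0.6, -0.3, -0.1]
opening: 0.0083
grip_force: 58.5
```

```bash
for i in 1; do :; done; python3 -m handwheel '[{"tx":0,"ty":0,"tz":2,"roll":0},{"tx":0,"ty":0,"tz":0,"roll":0},{"tx":0,"ty":0,"tz":0,"roll":0}]' && python3 -m handwheel '[{"tx":0,"ty":0,"tz":2,"roll":0},{"tx":0,"ty":0,"tz":0,"roll":0},{"tx":0,"ty":0,"tz":0,"roll":0}]' && python3 -m handwheel '[{"tx":0,"ty":0,"tz":1.5,"roll":0},{"tx":0,"ty":0,"tz":0,"roll":0},{"tx":0,"ty":0,"tz":0,"roll":0}]'
```

```text
t: 16.8
tool_pos: [0.6361, 0.1081, 0.1186]
tool_rot: [0.091, 3.139, 0.0]
contact_force: [0.9, -0.3, 1.9]
opening: 0.008
grip_force: 58.6
t: 17.05
tool_pos: [0.6361, 0.1082, 0.1165]
tool_rot: [0.091, 3.139, 0.0]
contact_force: [0.8, 0.1, 3.6]
opening: 0.0083
grip_force: 58.6
t: 17.3
tool_pos: [0.636, 0.1081, 0.1149]
tool_rot: [0.091, 3.14, 0.0]
contact_force: [-0.3, 0.7, 3.8]
opening: 0.0086
grip_force: 58.6
```

```bash
python3 -m handwheel '[{"tx":0,"ty":0,"tz":1,"roll":0},{"tx":0,"ty":0,"tz":0,"roll":0},{"tx":0,"ty":0,"tz":0,"roll":0}]' && python3 -m handwheel '[{"tx":0,"ty":0,"tz":1,"roll":0},{"tx":0,"ty":0,"tz":0,"roll":0},{"tx":0,"ty":0,"tz":0,"roll":0}]'
```

```text
t: 17.55
tool_pos: [0.6362, 0.1082, 0.1146]
tool_rot: [0.091, 3.139, 0.0]
contact_force: [-1.1, 0.7, 6.9]
opening: 0.0082
grip_force: 58.9
t: 17.8
tool_pos: [0.6365, 0.1082, 0.1144]
tool_rot: [0.091, 3.139, 0.0]
contact_force: [-0.8, 0.0, 8.8]
opening: 0.0082
grip_force: 59.3
```

The button has bottomed out: z has stopped at 0.1144 while the force climbs to 9 N. One hold check, including the bar and tip position, before handing in.

```bash
python3 -m handwheel '[{"tx":0,"ty":0,"tz":0.5,"roll":0},{"tx":0,"ty":0,"tz":0,"roll":0},{"tx":0,"ty":0,"tz":0,"roll":0},{"tx":0,"ty":0,"tz":0,"roll":0},{"tx":0,"ty":0,"tz":0,"roll":0},{"tx":0,"ty":0,"tz":0,"roll":0},{"tx":0,"ty":0,"tz":0,"roll":0},{"tx":0,"ty":0,"tz":0,"roll":0}]' && python3 - <<'E'
from h import *
cloud('wrist'); barlid(); punch()
im,P,E,K=cloud('top'); Z=P[...,2]
t=np.zeros(Z.shape,bool); t[175:230,280:318]=1; m=t&(Z>.08)&(Z<.155)
print(m.sum(),P[m].min(0).round(3),P[m].max(0).round(3)); togo(.6356,.1082,.114,1.51)
E
```

```text
t: 18.47
tool_pos: [0.6367, 0.1082, 0.1143]
tool_rot: [0.091, 3.138, 0.0]
contact_force: [-2.3, 0.1, 9.9]
opening: 0.0083
grip_force: 59.3
bar 2 0.17978922279878456 ((620.8800048828125, 123.98487854003906), (0.06297231465578079, 0.0), 96.79094696044922)
lid 17853 0.059844088758624014 ((651.9100341796875, 103.6865005493164), (90.39210510253906, 120.18944549560547), 77.60658264160156)
(0.02, 0.03) 228 x 7.6 y -7.8 5.4 zmax 25.1
(0.03, 0.04) 30 x 3.3 y -3.1 0.8 zmax 39.6
(0.046, 0.06) 3172 x 20.0 y -20.0 20.0 zmax 59.9
(0.06, 0.075) 176 x 3.2 y -7.8 5.8 zmax 74.9
(0.075, 0.084) 43 x -2.2 y -6.8 4.7 zmax 83.8
(0.084, 0.1) 3 x -2.6 y -4.2 2.1 zmax 84.7
37 [0.477 0.308 0.087] [0.557 0.321 0.144]
shift [ 1.1 -0.1  0.3] roll 0.0030528159208367267 closing yaw 1.5131 zaxis [ 0.0021  0.     -1.    ] q6 -1.46 t 18.5667 pos [0.6367 0.1082 0.1143] open 0.0083 grip 59.3 F [-2.18  1.1  10.36]
```

```bash
python3 -c "
from station import ctrl
print(ctrl.finish_job())"
```

```text
the job is handed in; nothing more can be done
None
```

I handed the job in at about 18.6 s with the bar laid flat on the bench and the pin punch still gripped, holding the reset button against its stop at about 10 N; the hand-in call did not report a verdict.

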